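Hang the slide rack on the lift arm, unhitch the arm and hold it up

ROBOT

A 6-joint arm with a two-finger parallel gripper is mounted at the origin on the work surface. World frame = base frame: x ahead of the robot, y to its left, z up, the work surface at z = 0. Lengths are in m, angles in rad, forces in N, time in s.
With the tool pointing down it reaches from about 0.25 to 0.725 m from the base axis. Payload 4 kg.
Tool frame: the origin (TCP) lies on the centre line of the jaws, within the pads' length; the fingertips stand 25 mm ahead of it and the grasp point (between the pads) lies 6 mm ahead of it; z points along the fingers, x is the direction in which the jaws open and shut, and the axes are right-handed (so a half turn about z gives the same grasp; the last joint's range is limited). The gripper opens to 85 mm and grips with 20 to 120 N. Pads are 22 mm wide; open, the fingers measure 114 mm over their backs; the gripper's body (76 mm by 85 mm) begins 54 mm behind the grasp point. The pads swing forward as they close: fully open they stand 13 mm farther back than shut.
Start: joints at [-1.235, 0.241, 0.005, 1.335, 0, 1.571], TCP at [0.165, -0.472, 0.256] pointing down, gripper open.
Joint ranges: [-2.72, 2.72], [-1.05, 1.87], [-1.09, 1.28], [-1.99, 2.15], [-1.42, 1.44], [-3.14, 3.14]. Speed limits (rad/s): [2.79, 2.79, 3.14, 3.14, 3.14, 3.14].

INTERFACE

Orientations are given as a unit quaternion [x, y, z, w].
In Python, from workcell import bot, imaging, order gives the robot as it stands.
- The arm moves only by the tool carry_out, never from a script. Its argument "moves" is a list of rows, each a list of 5 numbers: the shift along the tool's x, y, z scaled (see below), then the turn about the tool's z scaled (see below), then the opening, from -1 (shut) to 1 (fully open). In form: [[tx, ty, tz, roll, hand], ...]. A call has 1 to 20 rows; each row is the pose to reach, as a shift and turn from the pose commanded when the call began, along the tool's axes at that moment; what a row does not reach only later rows make up. The controller multiplies each number of a shift by 0.1 m and each number of a turn by 90 degrees. A row lasts 1/10 s, in which the tool goes at most 50 mm and 8.59 degrees, less where a joint would pass 70% of its speed; a pose out of reach is approached as far as the arm can. A call with a number of a shift or a turn outside -1 to 1 is refused whole. A call with a gripper value outside its range is refused whole. The fingers move at their own pace and stop on an object; the grip force is fixed at half the most. Time passes only in rows, so rows that repeat a pose let the fingers close. It gives the time, the measured TCP pose, the force and the opening at its end, in the units of the state.
- bot.get_obs(): the state, without advancing time (a new reading comes with each control period).
- imaging.camera(name): name is "scene" or "top" or "wrist"; returns the picture (400x640x3 uint8, red, green, blue); there is no depth.
- imaging.camera_model(name): a dict with "fovy" (degrees; the focal length in pixels is half the picture's height over the tangent of half this angle, whatever the lens; pixels are square), "cx", "cy" (the principal point, pixels), "dist" ([k1, k2, p1, p2, k3] as OpenCV has them; the pictures are not rectified), "eye" and "rotation" of the camera in the world. Camera axes: x right, y up, looking along -z (the intrinsics and any distortion apply to the point x, -y, -z); pixel columns grow to the right and rows downward; lengths in m; the calibration is good to about 2 mm. A picture is of the moment at which its call begins: read the wrist's pose just before it. camera_model takes no time and is no camera call; for the wrist camera it gives the pose at the moment of the call.
- order.job_done(): hands the job in, once; it reports no verdict.
The state is a dict: "clock": time; "joint_pos": joint angles; "joint_vel": joint speeds; "tau": joint torques, N m; "eef_pos": TCP position; "tool_rot": TCP orientation; "ft_force": force on the tool from outside, world axes, zero at the start; "ft_torque": the same for the moment, N m; "grip_width": finger opening in m.
Only numpy, scipy, OpenCV 4.12 (cv2) and the standard library are available. Lean on these libraries where they do the work, as an engineer would, in place of code of your own. Each camera call takes 0.05 s, during which the arm holds its last target.

TASK

Hang the wire slide rack by its handle on the hook of the lift arm and let go of it while the arm is still hitched down; do not tip the rack over, there are glass slides in it. Then pull the arm's spring latch sideways by its rod, lift the arm off its ball until its nose is at least 10 cm up, and finish while still holding it raised and still, with the rack hanging from the hook, so that a colleague can slide a dish underneath. Leave the bottle, the slide box and the petri dish where they are.

Things in the scene. Friction and masses are not known exactly. Their poses are not given: they have to be found in the camera images.
- stand: Lift stand, fixed to the bench: grey base plate 110 x 400 x 12 mm. Origin on the bench at its middle; z up; y runs along the lift arm from the hinge post (y = -150 mm, 182 mm high) to the ball mount (y = +130 mm); hook and latch rod stick out on its -x side, which faces roughly to the robot. The arm is an aluminium bar 20 mm wide (x), its top 170 mm above the bench.
- nose (a point): Centre of the coupler block at the arm's end, 50 x 50 x 36 mm, dark, its top 184 mm above the bench with the arm down, sitting over a 34 mm steel ball on a stem; 280 mm from the hinge. On its +x side a steel keeper bar (top 186 mm) bridges the latch bolt and keeps the arm from rising until the latch is pulled.
- hinge (a point): Centre of the arm's hinge, 160 mm above the bench; the hinge axis is the stand's x axis.
- lift_arm (a joint): Angle of the lift arm: 0 = hitched down on the ball (level), grows as the nose rises, stop at 0.75 rad. 0.365 rad puts the nose 10 cm higher. The arm weighs about 0.45 kg, turns with little friction and falls when let go.
- hook_seat (a point): Top of the hook, where the rack's handle should hang: 42 mm out (stand -x) from the arm's centre line, 130 mm from the hinge, 160 mm above the bench with the arm down. The hook is a level 8 mm round steel rod that runs along the stand's x from the arm's face (32 mm inward of this point) to its upturned tip (38 mm outward; top of tip 16 mm higher than this point).
- latch (a joint): Pull of the spring latch in m: 0 = home, grows as its rod is pulled sideways out of the coupler (stand -x), stop at 0.018. Its bolt is clear of the keeper from 0.013 on. The spring takes 3.6 N to start and 9 N at the stop, and drives the latch home when let go.
- latch_grip (a point): Point on the axis of the latch rod at which to grip it: level round steel rod 12 mm thick along the stand's x, 166 mm above the bench with the arm down. The coupler's side face is 35 mm inward, a 26 mm end disc begins 28 mm outward (stand -x). Moves with latch and arm; 280 mm from the hinge along the arm.
- rack: Steel slide rack, about 180 g, 60 (x) x 92 (y) x 35 mm, with glass slides. A fixed 6 mm wire handle arches over it in its y-z plane (legs at y = +-45 mm, upright to 85 mm, then slanting in to a flat top 16 mm long) and carries a black grip tab. Origin at the centre of its underside, z up; same either way round. Hangs with its y along the arm.
- rack_tab (a point): Centre of the rack's grip tab, 153 mm above the rack's underside: 24 mm wide along the rack's x, 12 mm thick along its y, 46 mm high. The top of the handle wire below it is 131 mm above the underside.
- rack_eye (a point): Underside of the top of the rack's wire handle, where the hook carries it: 125 mm above the rack's underside, 28 mm below the centre of the tab.
- reagent_mid (a point): Half-way up the amber reagent bottle, 52 mm diameter, 125 mm high; to be left alone.
- slide_box_mid (a point): Centre of the closed white slide box, 85 x 60 x 35 mm; to be left alone.
- dish_mid (a point): Centre of the closed, pale translucent petri dish, 94 mm diameter, 21 mm high; to be left alone.
There are look-alikes about, which are no part of the job. Of the things that look like the rack, the smallest one is meant.

How it is judged:
On the way, in this order (a step that is already met when the one before it is completed fails the run):
1. the rack hangs on the hook, let go of, with the arm still hitched down (distance between rack_eye and hook_seat below 0.04 m and contact force between rack and stand above 0.5 N and contact force between rack and the fingers below 0.1 N and height (world z) of rack above 0.015 m and angle between rack's own z axis and vertical below 0.35 rad and value of joint lift_arm below 0.04 rad), for 0.3 s.
2. the latch is pulled clear of its keeper with the arm still down (value of joint latch above 0.0105 m and value of joint lift_arm below 0.06 rad), for 0.05 s.
At the end, for the whole second after the job is handed in: Arm raised 0.34 rad or more (nose 9.3 cm up), still (under 0.1 rad/s), the fingers bearing on it with 1 N or more; rack let go, hanging on the hook (handle top within 40 mm of the seat, tilt under 0.35 rad, over 15 mm above the bench, slower than 0.15 m/s) (distance between rack_eye and hook_seat below 0.04 m and contact force between rack and stand above 0.5 N and contact force between rack and the fingers below 0.1 N and height (world z) of rack above 0.015 m and angle between rack's own z axis and vertical below 0.35 rad and value of joint lift_arm above 0.34 rad and velocity of joint lift_arm between -0.1 and 0.1 rad/s and contact force between the fingers and stand above 1 N and linear speed of rack below 0.15 m/s); the arm keeps its last pose, push and grip.
It fails at once if the rack is tipped over (more than 0.8 rad) (angle between rack's own z axis and vertical above 0.8 rad).
It fails at once if the bottle is moved by more than 30 mm (distance of reagent_mid from where it was at the start of the episode above 0.03 m).
It fails at once if the slide box is moved by more than 30 mm (distance of slide_box_mid from where it was at the start of the episode above 0.03 m).
It fails at once if the petri dish is moved by more than 30 mm (distance of dish_mid from where it was at the start of the episode above 0.03 m).
It also fails if it takes over 51 s, if anything falls off the work surface, if the arm or the gripper's body presses on something with over 40 N, if the wrist force passes 120 N, or if a joint passes its speed limit or range.

## Working session

There is one attempt and no reset: what is moved stays moved. The work goes in short steps, Python scripts to look and compute and a tool call to move; the robot and the scene stay as the last step left them, time stands still between calls to the robot, and variables do not carry over. Pictures are saved under pics/ and viewed, and the job is handed in when it is done.

Besides the shell and the picture viewer there is one more tool, called after ">>>" as name([rows], argument=value, ...), one row to a line, values as JSON. carry_out: Moves the arm, as the interface text tells. Its arguments: {"type":"object","properties":{"moves":{"type":"array","items":{"type":"array","items":{"type":"number","minimum":-1,"maximum":1}}}},"required":["moves"]}

```bash
ls; mkdir -p pics
cat > look.py <<'E'
import sys,cv2,json
from workcell import bot,imaging,order
o=bot.get_obs()
print({k:([round(float(x),4) for x in v] if hasattr(v,'__len__') else round(float(v),4)) for k,v in o.items()})
for a in sys.argv[1:]:
    n,t=a.split(':')
    m=imaging.camera_model(n)
    im=imaging.camera(n)
    cv2.imwrite(f'pics/{t}.png',im[:,:,::-1])
    json.dump({k:(v.tolist() if hasattr(v,'tolist') else v) for k,v in m.items()},open(f'pics/{t}.json','w'))
    print(n,m)
E
python3 look.py scene:s0 top:t0 wrist:w0
```

```text
pics
{'clock': 0.0, 'joint_pos': [-1.235, 0.2414, 0.0037, 1.3352, 0.0, 1.5708], 'joint_vel': [-0.0001, -0.0014, 0.0003, -0.0008, -0.0005, 0.0002], 'tau': [-0.0006, -37.2312, 25.2412, 0.0169, -0.0, -0.0], 'eef_pos': [0.1646, -0.4715, 0.2554], 'tool_rot': [0.8153, -0.579, -0.0009, -0.0006], 'ft_force': [1.0341, -0.492, -0.8469], 'ft_torque': [0.0431, -0.008, -0.0163], 'grip_width': 0.0853}
scene {'fovy': 43.77749891144314, 'cx': 315.47691550793814, 'cy': 199.786863714224, 'dist': array([-0.04629499,  0.        ,  0.        ,  0.        ,  0.        ]), 'eye': array([ 1.62740638, -0.23345331,  0.92231182]), 'rotation': array([0.35161793, 0.29832779, 0.57955973, 0.67191955])}
top {'fovy': 45.16865753763227, 'cx': 329.83535264290003, 'cy': 209.06124407504683, 'dist': array([-0.00192322,  0.        ,  0.        ,  0.        ,  0.        ]), 'eye': array([ 0.30543477, -0.05466272,  1.5700708 ]), 'rotation': array([ 0.04646954, -0.04220509, -0.69902734,  0.71233425])}
wrist {'fovy': 71.98106463852424, 'cx': 323.6726501233867, 'cy': 200.75238459614332, 'dist': array([0.00856738, 0.        , 0.        , 0.        , 0.        ]), 'eye': array([ 0.23336142, -0.44705055,  0.37233492]), 'rotation': array([-0.11700428,  0.08379279, -0.57297388,  0.80683933])}
```

View pics/s0.png

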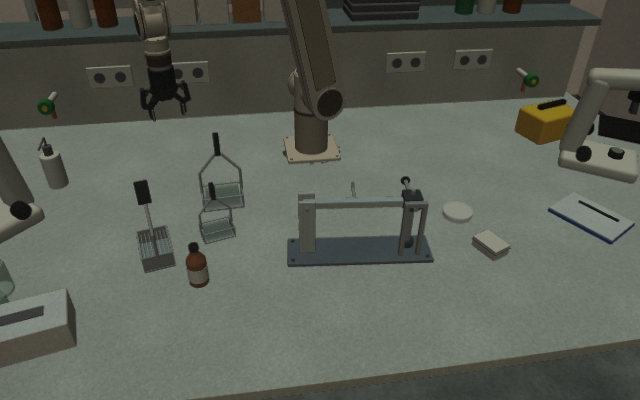

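View pics/t0.png

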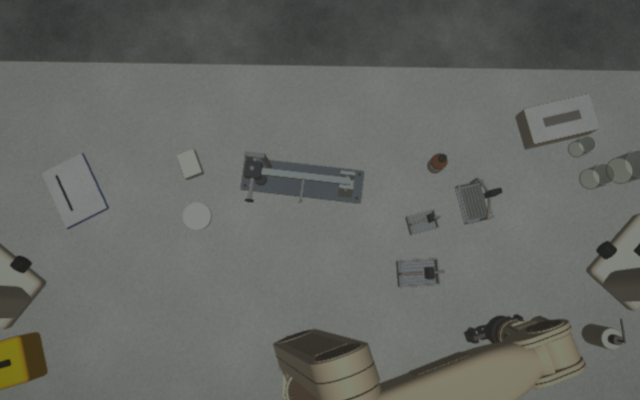

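View pics/w0.png

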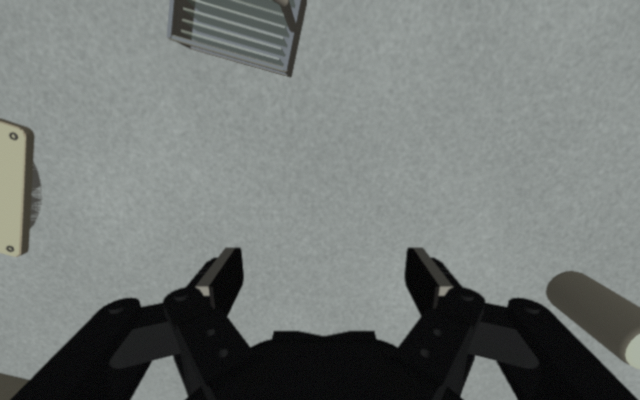

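```bash
cat > geo.py <<'E'
import numpy as np,cv2,json
from scipy.spatial.transform import Rotation as R
class Cam:
    def __init__(s,t):
        m=json.load(open(f'pics/{t}.json')); s.im=cv2.imread(f'pics/{t}.png')
        f=200/np.tan(np.radians(m['fovy'])/2)
        s.K=np.array([[f,0,m['cx']],[0,f,m['cy']],[0,0,1]]); s.d=np.array(m['dist'])
        s.eye=np.array(m['eye'])
        q=np.array(m['rotation']); s.R=(R.from_quat(q) if q.size==4 else R.from_matrix(q)).as_matrix()@np.diag([1,-1,-1])
    def ray(s,p):
        u=cv2.undistortPoints(np.array([[p]],float),s.K,s.d)[0,0]
        v=s.R@np.array([*u,1]); return v/np.linalg.norm(v)
    def onz(s,p,z):
        v=s.ray(p); return s.eye+v*(z-s.eye[2])/v[2]
    def proj(s,P):
        P=np.atleast_2d(P).astype(float); c=(P-s.eye)@s.R
        return cv2.projectPoints(c,np.zeros(3),np.zeros(3),s.K,s.d)[0][:,0]
    def crop(s,x0,y0,x1,y1,k,name,gain=1.0):
        c=cv2.resize(s.im[y0:y1,x0:x1],None,fx=k,fy=k,interpolation=cv2.INTER_CUBIC)
        cv2.imwrite(f'pics/{name}.png',np.clip(c*gain,0,255).astype('uint8'))
def tri(c1,p1,c2,p2):
    a,b=c1.ray(p1),c2.ray(p2)
    A=np.stack([a,-b],1); t=np.linalg.lstsq(A,c2.eye-c1.eye,rcond=None)[0]
    P,Q=c1.eye+t[0]*a,c2.eye+t[1]*b
    return (P+Q)/2,np.linalg.norm(P-Q)
E
python3 - <<'E'
from geo import *
t=Cam('t0');s=Cam('s0')
t.crop(385,140,515,300,4,'t_rack',1.6)
s.crop(120,120,280,290,4,'s_rack',1.6) if 0 else s.crop(120,130,260,280,4,'s_rack',1.6)
t.crop(230,140,380,215,5,'t_st',1.6)
s.crop(280,165,440,275,5,'s_st',1.6)
E
```

```text
(no output)
```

View pics/t_rack.png

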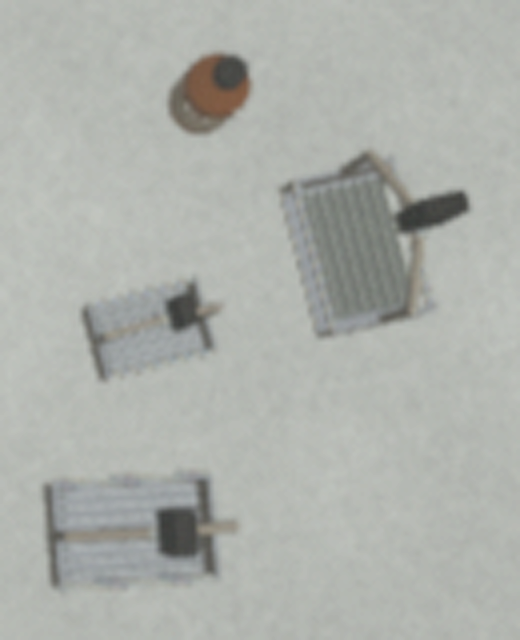

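View pics/s_rack.png

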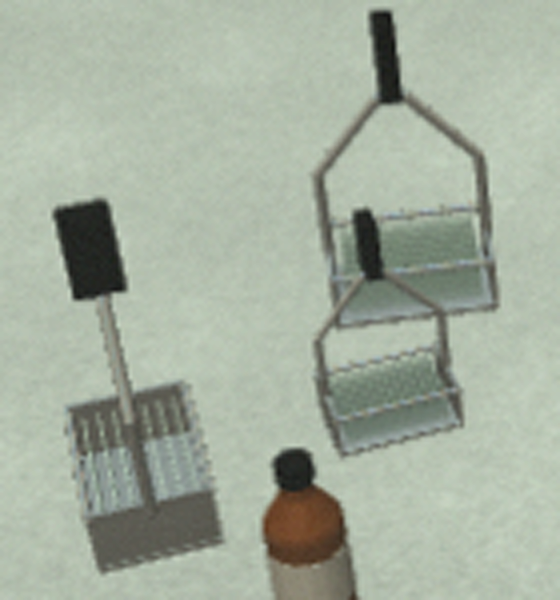

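View pics/t_st.png

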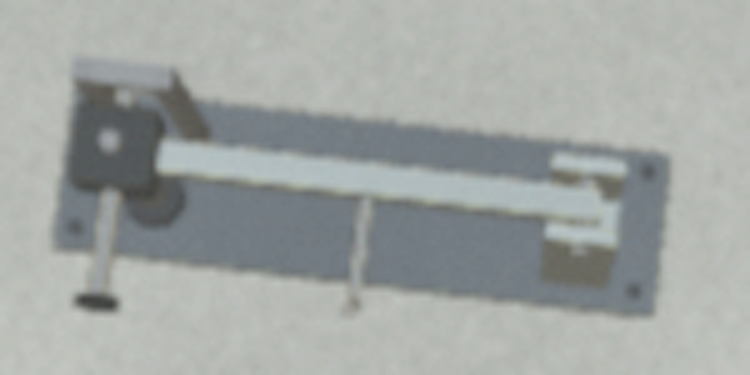

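View pics/s_st.png

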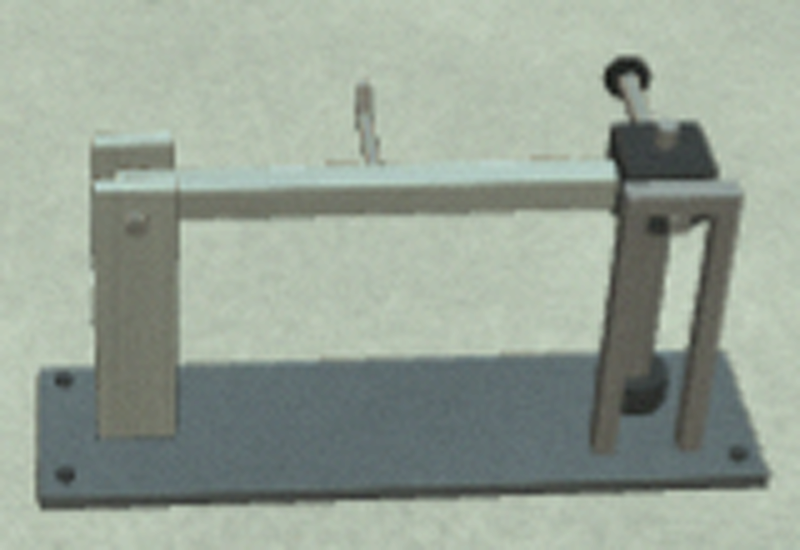

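Run:
```python
from geo import *
np.set_printoptions(precision=4,suppress=True)
t=Cam('t0');s=Cam('s0')
f=lambda p,k,o:((p[0]+.5)/k-.5+o[0],(p[1]+.5)/k-.5+o[1])
T=lambda p:f(p,5,(230,140)); S=lambda p:f(p,5,(280,165))
TR=lambda p:f(p,4,(385,140)); SR=lambda p:f(p,4,(120,130))
print('plate')
c=[t.onz(T(p),.012) for p in [(669,155),(652,315),(55,248)]]; print(*c,np.linalg.norm(c[0]-c[1]),np.linalg.norm(c[1]-c[2]))
print('plate mid',(c[0]+c[2])/2)
c=[s.onz(S(p),.012) for p in [(768,478),(728,352),(38,370),(38,495)]]; print(*c); print('mid',(c[0]+c[2])/2,(c[1]+c[3])/2)
print('arm',t.onz(T((160,157)),.17),t.onz(T((600,205)),.17))
print('coupler top', t.onz(T((116,147)),.184), s.onz(S((664,150)),.184))
print('disc',tri(t,T((97,300)),s,S((627,77))))
print('hook tip',tri(t,T((350,308)),s,S((363,85))))
print('rack rim top')
c=[t.onz(TR(p),.035) for p in [(82,310),(193,282),(213,350),(102,380)]];print(*c,sum(c)/4, np.linalg.norm(c[0]-c[1]),np.linalg.norm(c[1]-c[2]))
print('rack scene floor',*[s.onz(SR(p),.0) for p in [(345,455),(463,425)]])
print('tab top',tri(t,TR((183,300)),s,SR((363,212))), 'tab mid',tri(t,TR((182,311)),s,SR((369,245))))
print('tab bot scene', s.onz(SR((372,276)),.130))
for n,p in [('mid rack',[(50,487),(205,478),(212,572),(55,585)]),('big',[(285,190),(380,172),(412,315),(320,335)])]:
  c=[t.onz(TR(q),.035) for q in p]; print(n,*[np.linalg.norm(c[i]-c[i-1]) for i in range(4)])
```

```text
plate
[ 0.6318 -0.1516  0.012 ] [ 0.525  -0.1416  0.012 ] [0.5622 0.2511 0.012 ] 0.10723463417684846 0.39446786022197233
plate mid [0.597  0.0498 0.012 ]
[0.6755 0.2421 0.012 ] [0.5677 0.256  0.012 ] [ 0.5266 -0.142   0.012 ] [ 0.6316 -0.153   0.012 ]
mid [0.6011 0.05   0.012 ] [0.5996 0.0515 0.012 ]
arm [0.592  0.1601 0.17  ] [ 0.5678 -0.1013  0.17  ]
coupler top [0.5947 0.184  0.184 ] [0.6013 0.1853 0.184 ]
disc (array([0.5061, 0.1952, 0.1679]), np.float64(0.0016464065926448505))
hook tip (array([0.5031, 0.0448, 0.1743]), np.float64(0.00043386793998102064))
rack rim top
[ 0.4774 -0.2856  0.035 ] [ 0.5017 -0.3747  0.035 ] [ 0.4472 -0.3903  0.035 ] [ 0.4215 -0.3015  0.035 ] [ 0.4619 -0.338   0.035 ] 0.09237314736769463 0.056705434070874354
rack scene floor [ 0.5007 -0.3738  0.    ] [ 0.4784 -0.2893  0.    ]
tab top (array([ 0.4693, -0.3386,  0.184 ]), np.float64(0.004451284341927244)) tab mid (array([ 0.4647, -0.3408,  0.1545]), np.float64(0.0013499422829116464))
tab bot scene [ 0.4671 -0.3408  0.13  ]
mid rack 0.07684001122816143 0.12321537674852684 0.07382368034088767 0.12431513436717381
big 0.12013529710092376 0.07865054528527501 0.11822641001951614 0.07593307441820853
```

Run:
```python
from geo import *
np.set_printoptions(precision=4,suppress=True)
t=Cam('t0');s=Cam('s0')
f=lambda p,k,o:((p[0]+.5)/k-.5+o[0],(p[1]+.5)/k-.5+o[1])
T=lambda p:f(p,5,(230,140)); S=lambda p:f(p,5,(280,165))
TR=lambda p:f(p,4,(385,140)); SR=lambda p:f(p,4,(120,130))
for n,a,b in [('dot',(110,138),(667,133)),('coup NE',(158,190),(608,124)),('arm at coupler left(+x) ',(163,141),(617,187)),('hook root',(367,198),(375,160)),
  ('keeper outer corner hinge side',(172,85),(632,197)),('midrack tab',None,None)]:
  if a: print(n,tri(t,T(a),s,S(b)))
print('mid tab',tri(t,TR((177,531)),s,SR((385,57))),'big tab',tri(t,TR((432,211)),s,SR((90,250))))
print('bottle cap',tri(t,TR((230,71)),s,SR((294,470))))
print(t.onz((191,164),.035),t.onz((197,216),.021))
```

```text
dot (array([0.5982, 0.1866, 0.1926]), np.float64(0.00057871240325574))
coup NE (array([0.5705, 0.1614, 0.1819]), np.float64(0.005411637452968508))
arm at coupler left(+x)  (array([0.6032, 0.1604, 0.1639]), np.float64(0.001684560323251544))
hook root (array([0.5696, 0.037 , 0.1703]), np.float64(0.0008810315682655904))
keeper outer corner hinge side (array([0.6342, 0.1556, 0.1796]), np.float64(0.004996807041089554))
mid tab (array([ 0.3033, -0.3251,  0.2125]), np.float64(0.00011402354130924443)) big tab (array([ 0.5332, -0.5082,  0.2125]), np.float64(0.000453828241709911))
bottle cap (array([ 0.6554, -0.3869,  0.1184]), np.float64(0.00030029250474481595))
[0.6387 0.4121 0.035 ] [0.4701 0.3873 0.021 ]
```

>>> carry_out([
  [0,-0.3,-0.3,-0.09,1],
  [0,-0.6,-0.6,-0.18,1],
  [0,-0.9,-0.9,-0.27,1],
  [0,-1,-1,-0.36,1],
  [0,-1,-1,-0.45,1],
  [0,-1,-1,-0.54,1],
  [0,-1,-1,-0.63,1],
  [0,-1,-1,-0.72,1],
  [0,-1,-1,-0.81,1],
  [0,-1,-1,-0.9,1],
  [0,-1,-1,-1,1],
  [0,-1,-1,-1,1],
])

```text
clock: 1.35
eef_pos: [0.2591, -0.439, 0.3559]
tool_rot: [0.986, 0.167, -0.0, -0.0]
ft_force: [0.5, -1.4, -0.2]
grip_width: 0.0855
```

>>> carry_out([
  [0.4,-0.1,0,-0.09,1],
  [0.8,-0.25,0,-0.18,1],
  [1,-0.25,0,-0.27,1],
  [1,-0.25,0,-0.36,1],
  [1,-0.25,0,-0.45,1],
  [1,-0.25,0,-0.54,1],
  [1,-0.25,0,-0.63,1],
  [1,-0.25,0,-0.72,1],
  [1,-0.25,0,-0.81,1],
  [1,-0.25,0,-0.9,1],
  [1,-0.25,0,-0.956,1],
  [1,-0.25,0,-0.956,1],
])

```text
clock: 2.55
eef_pos: [0.3453, -0.3825, 0.3561]
tool_rot: [0.608, 0.794, 0.0, -0.0]
ft_force: [0.1, -0.4, 0.3]
grip_width: 0.0853
```

```bash
python3 look.py wrist:w1
```

```text
{'clock': 2.55, 'joint_pos': [-0.8365, 0.255, 0.2804, 1.5967, -0.0, -1.1003], 'joint_vel': [0.0003, -0.0011, 0.0013, -0.0003, -0.0008, 0.0535], 'tau': [0.0039, -38.5156, 25.8514, 0.005, -0.0, -0.396], 'eef_pos': [0.3453, -0.3825, 0.3561], 'tool_rot': [0.608, 0.794, 0.0, -0.0003], 'ft_force': [0.0914, -0.3541, 0.3265], 'ft_torque': [-0.0528, 0.0132, 0.0248], 'grip_width': 0.0853}
wrist {'fovy': 71.98106463852424, 'cx': 323.6726501233867, 'cy': 200.75238459614332, 'dist': array([0.00856738, 0.        , 0.        , 0.        , 0.        ]), 'eye': array([ 0.27592026, -0.40049496,  0.47291866]), 'rotation': array([-0.08723547, -0.11365946,  0.78573852,  0.60173621])}
```

View pics/w1.png

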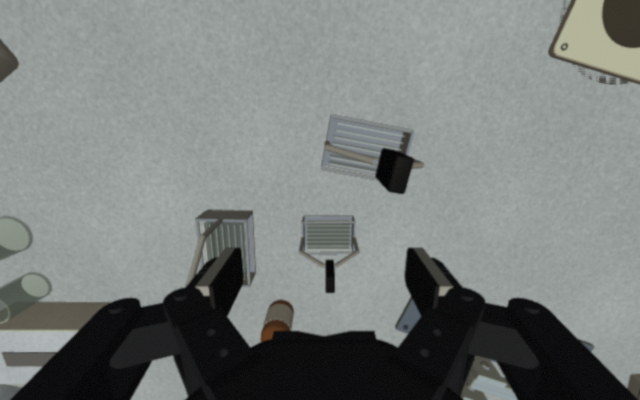

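Run:
```python
from geo import *
np.set_printoptions(precision=4,suppress=True)
w=Cam('w1')
w.crop(280,200,380,310,5,'w1c',1.5)
print(w.onz((330.5,290),.176),w.onz((330.5,262),.130))
c=[w.onz(p,.035) for p in [(304,216),(355,216),(355,251),(305,251)]]
print(*c,sum(c)/4)
```

```text
[ 0.4701 -0.3394  0.176 ] [ 0.4571 -0.3419  0.13  ]
[ 0.4355 -0.3919  0.035 ] [ 0.4131 -0.3089  0.035 ] [ 0.4753 -0.29    0.035 ] [ 0.4982 -0.3745  0.035 ] [ 0.4555 -0.3413  0.035 ]
```

View pics/w1c.png

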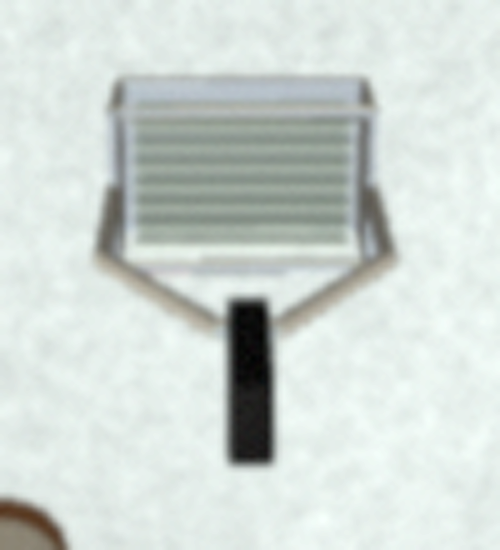

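>>> carry_out([
  [0.1,0.4,0.1,0,1],
  [0.1,0.8,0.1,0,1],
  [0.1,1,0.3,0,1],
  [0.1,1,0.6,0,1],
  [0.1,1,0.8,0,1],
  [0.1,1,0.8,0,1],
  [0.1,1,0.8,0,1],
])

```text
clock: 3.3
eef_pos: [0.4391, -0.3465, 0.2765]
tool_rot: [0.608, 0.794, -0.0, -0.0]
ft_force: [0.7, -0.9, 0.9]
grip_width: 0.0854
```

```bash
python3 look.py wrist:w2
```

```text
{'clock': 3.3, 'joint_pos': [-0.6681, 0.3538, 0.2131, 1.4306, -0.0, -0.933], 'joint_vel': [-0.0037, -0.0189, 0.0369, -0.0001, -0.001, -0.0104], 'tau': [0.1434, -41.6439, 24.6055, -0.0236, 0.0064, 0.0147], 'eef_pos': [0.4391, -0.3465, 0.2765], 'tool_rot': [0.6075, 0.7943, -0.0, -0.0003], 'ft_force': [0.6785, -0.9097, 0.9015], 'ft_torque': [-0.0039, -0.0027, 0.0155], 'grip_width': 0.0854}
wrist {'fovy': 71.98106463852424, 'cx': 323.6726501233867, 'cy': 200.75238459614332, 'dist': array([0.00856738, 0.        , 0.        , 0.        , 0.        ]), 'eye': array([ 0.36976174, -0.36460248,  0.39339117]), 'rotation': array([-0.08715485, -0.11365955,  0.78606046,  0.60132727])}
```

View pics/w2.png

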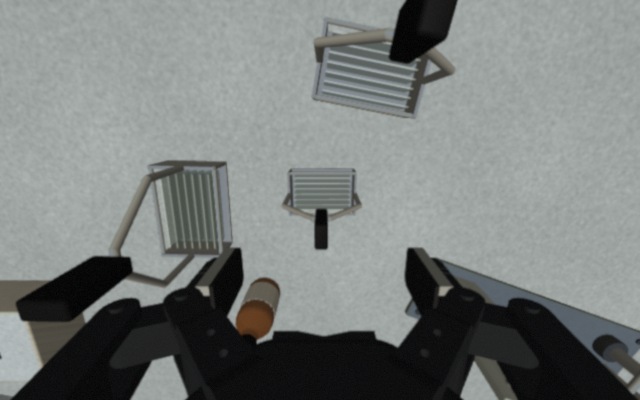

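Run:
```python
from geo import *
np.set_printoptions(precision=4,suppress=True)
w=Cam('w2');t=Cam('t0');s=Cam('s0')
print(w.onz((321,248),.176),w.onz((321,210),.130))
f=lambda p,k,o:((p[0]+.5)/k-.5+o[0],(p[1]+.5)/k-.5+o[1])
print(tri(w,(321,230),t,f((182,311),4,(385,140))),tri(w,(321,230),s,f((369,245),4,(120,130))))
```

```text
[ 0.4736 -0.3389  0.176 ] [ 0.455  -0.3444  0.13  ]
(array([ 0.4646, -0.3412,  0.1574]), np.float64(0.0007921985473601641)) (array([ 0.4658, -0.3406,  0.155 ]), np.float64(0.001164343418648028))
```

>>> carry_out([
  [0,0.26,0.1,0,1],
  [0,0.26,0.4,0,1],
  [0,0.26,0.7,0,1],
  [0,0.26,0.9,0,1],
  [0,0.26,1,0,1],
  [0,0.26,1,0,1],
  [0,0.26,1,0,1],
])

```text
clock: 4.05
eef_pos: [0.465, -0.3405, 0.1781]
tool_rot: [0.607, 0.795, 0.0, 0.001]
ft_force: [-0.7, 0.5, 0.0]
grip_width: 0.085
```

>>> carry_out([
  [0,0,0.13,0,1],
  [0,0,0.13,0,0],
  [0,0,0.13,0,-0.5],
  [0,0,0.13,0,-1],
  [0,0,0.13,0,-1],
  [0,0,0.13,0,-1],
  [0,0,0.13,0,-1],
  [0,0,0.13,0,-1],
  [0,0,0.13,0,-1],
])

```text
clock: 4.95
eef_pos: [0.4644, -0.3398, 0.1635]
tool_rot: [0.607, 0.795, -0.0, 0.0]
ft_force: [0.1, -0.1, 1.1]
grip_width: 0.0113
```

```bash
python3 look.py wrist:w3
```

```text
{'clock': 4.95, 'joint_pos': [-0.6317, 0.4419, 0.0469, 1.1754, -0.0, -0.8984], 'joint_vel': [0.0008, -0.0008, -0.0012, -0.0005, 0.0022, 0.0006], 'tau': [0.1785, -44.8377, 23.5358, 0.0527, 0.0409, 0.0032], 'eef_pos': [0.4644, -0.3398, 0.1635], 'tool_rot': [0.6068, 0.7948, -0.0, 0.0002], 'ft_force': [0.0968, -0.1482, 1.1437], 'ft_torque': [-0.0316, -0.0189, -0.0466], 'grip_width': 0.0113}
wrist {'fovy': 71.98106463852424, 'cx': 323.6726501233867, 'cy': 200.75238459614332, 'dist': array([0.00856738, 0.        , 0.        , 0.        , 0.        ]), 'eye': array([ 0.39498351, -0.35795241,  0.28035125]), 'rotation': array([-0.08757447, -0.11372487,  0.78659538,  0.60055397])}
```

View pics/w3.png

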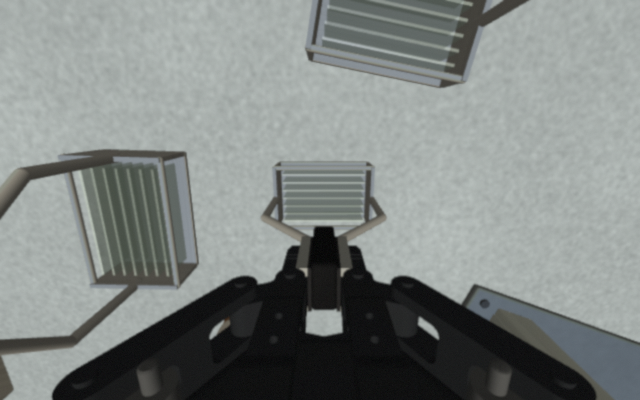

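>>> carry_out([
  [0,0,-0.1,0,-1],
  [0,0,-0.25,0,-1],
  [0,0,-0.45,0,-1],
  [0,0,-0.65,0,-1],
  [0,0,-0.85,0,-1],
  [0.05,0.01,-1,0,-1],
  [0.2,0.05,-1,0.02,-1],
  [0.4,0.1,-1,0.05,-1],
  [0.6,0.15,-1,0.1,-1],
  [0.8,0.2,-1,0.15,-1],
  [0.95,0.25,-1,0.19,-1],
  [1,0.28,-1,0.22,-1],
  [1,0.28,-1,0.231,-1],
  [1,0.28,-1,0.231,-1],
])

```text
clock: 6.4
eef_pos: [0.4649, -0.2359, 0.2635]
tool_rot: [0.74, 0.673, -0.0, 0.0]
ft_force: [-0.2, -1.5, -2.4]
grip_width: 0.0109
```

```bash
python3 look.py
```

```text
{'clock': 6.4, 'joint_pos': [-0.4695, 0.2801, 0.0764, 1.3671, -0.0002, -0.3741], 'joint_vel': [-0.0113, 0.0068, 0.0022, -0.0035, 0.0011, -0.0132], 'tau': [0.325, -40.3362, 26.0184, 0.0416, 0.0252, 0.086], 'eef_pos': [0.4649, -0.2359, 0.2635], 'tool_rot': [0.74, 0.6726, -0.0001, 0.0], 'ft_force': [-0.1657, -1.5211, -2.3738], 'ft_torque': [0.0202, 0.001, 0.0579], 'grip_width': 0.0109}
```

>>> carry_out([
  [0.1,0,0,0,-1],
  [0.3,-0.05,0,0,-1],
  [0.5,-0.1,0,0,-1],
  [0.75,-0.1,0,0,-1],
  [1,-0.12,0,0,-1],
])

```text
clock: 6.9
eef_pos: [0.4625, -0.1344, 0.2633]
tool_rot: [0.741, 0.672, 0.0, -0.0]
ft_force: [0.2, -0.4, -1.6]
grip_width: 0.0113
```

>>> carry_out([
  [0.25,0,0,0,-1],
  [0.5,-0.05,0,0,-1],
  [0.75,-0.1,0,0,-1],
  [1,-0.12,0,0,-1],
])

```text
clock: 7.3
eef_pos: [0.4597, -0.0334, 0.2634]
tool_rot: [0.74, 0.672, -0.0, -0.0]
ft_force: [0.3, 0.4, -2.0]
grip_width: 0.0119
```

>>> carry_out([
  [0.2,0,0,0,-1],
  [0.4,-0.05,0,0,-1],
  [0.55,-0.1,0,0,-1],
  [0.66,-0.12,0,0,-1],
  [0.7,-0.12,0,0,-1],
  [0.7,-0.12,0,0,-1],
  [0.7,-0.12,0,0,-1],
  [0.7,-0.12,0,0,-1],
])

```text
clock: 8.1
eef_pos: [0.4551, 0.0357, 0.2633]
tool_rot: [0.741, 0.672, -0.0, 0.0]
ft_force: [0.7, -0.1, -2.0]
grip_width: 0.0114
```

```bash
python3 look.py wrist:w4 scene:s4 top:t4
```

```text
{'clock': 8.1, 'joint_pos': [0.0785, 0.1515, -0.0883, 1.3311, -0.0002, 0.1757], 'joint_vel': [-0.0023, -0.0012, -0.0, 0.0003, 0.0008, -0.0012], 'tau': [0.1406, -33.6148, 25.9126, 0.0025, 0.0052, -0.0014], 'eef_pos': [0.4551, 0.0357, 0.2633], 'tool_rot': [0.7406, 0.6719, -0.0001, 0.0001], 'ft_force': [0.7388, -0.1299, -2.0058], 'ft_torque': [0.0127, -0.0038, -0.0381], 'grip_width': 0.0114}
wrist {'fovy': 71.98106463852424, 'cx': 323.6726501233867, 'cy': 200.75238459614332, 'dist': array([0.00856738, 0.        , 0.        , 0.        , 0.        ]), 'eye': array([0.38356137, 0.04369136, 0.38010683]), 'rotation': array([-0.10669075, -0.09601798,  0.66496383,  0.73295344])}
scene {'fovy': 43.77749891144314, 'cx': 315.47691550793814, 'cy': 199.786863714224, 'dist': array([-0.04629499,  0.        ,  0.        ,  0.        ,  0.        ]), 'eye': array([ 1.62740638, -0.23345331,  0.92231182]), 'rotation': array([0.35161793, 0.29832779, 0.57955973, 0.67191955])}
top {'fovy': 45.16865753763227, 'cx': 329.83535264290003, 'cy': 209.06124407504683, 'dist': array([-0.00192322,  0.        ,  0.        ,  0.        ,  0.        ]), 'eye': array([ 0.30543477, -0.05466272,  1.5700708 ]), 'rotation': array([ 0.04646954, -0.04220509, -0.69902734,  0.71233425])}
```

View pics/w4.png

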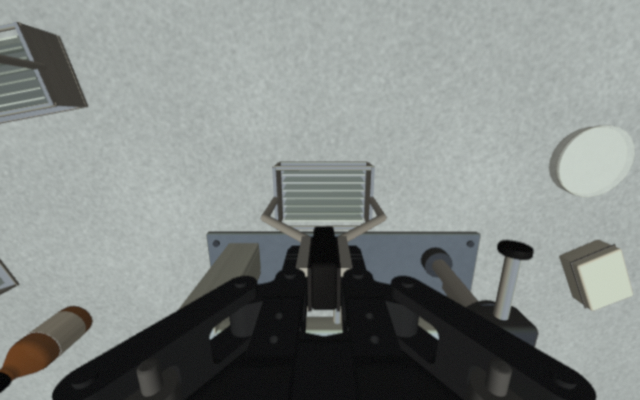

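View pics/s4.png

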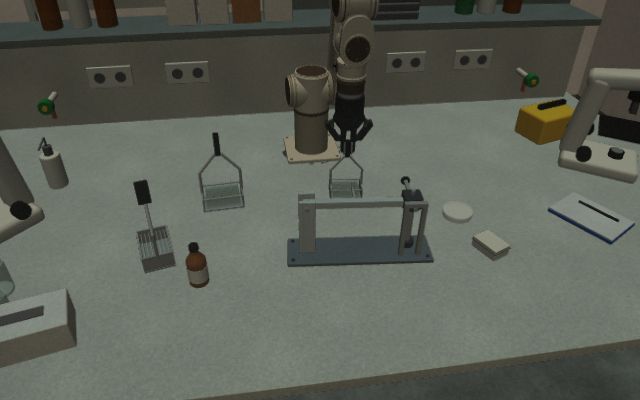

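View pics/t4.png

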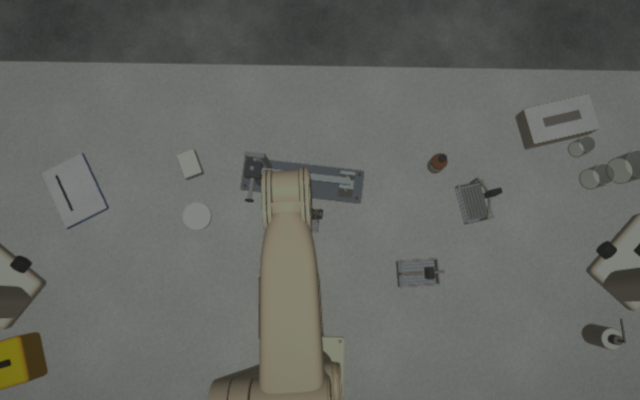

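Run:
```python
from geo import *
np.set_printoptions(precision=4,suppress=True)
w=Cam('w4');t=Cam('t0');s=Cam('s0')
w.crop(400,220,560,370,5,'w4c',1.6)
f=lambda p,k,o:((p[0]+.5)/k-.5+o[0],(p[1]+.5)/k-.5+o[1])
T=lambda p:f(p,5,(230,140)); S=lambda p:f(p,5,(280,165))
print('plate near', w.onz((208,233),.012),w.onz((480,233),.012))
print('disc',tri(w,(515,248),t,T((97,300))),tri(w,(515,248),s,S((627,77))))
```

```text
plate near [ 0.5242 -0.1381  0.012 ] [0.562  0.2519 0.012 ]
disc (array([0.5057, 0.1956, 0.1644]), np.float64(0.0018178444717642545)) (array([0.5043, 0.196 , 0.1661]), np.float64(0.001844536466926043))
```

View pics/w4c.png

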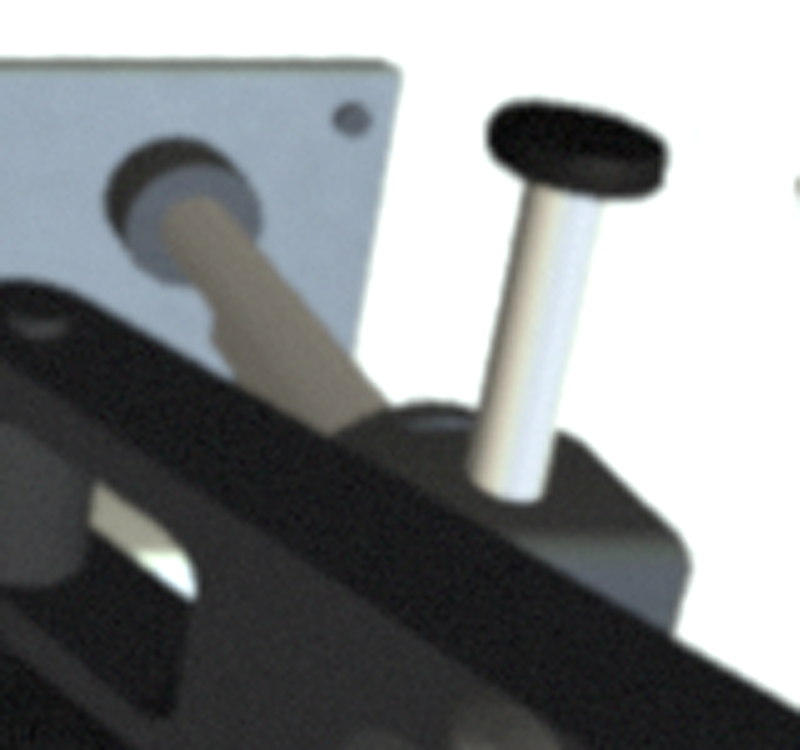

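>>> carry_out([
  [0.03,0.1,0,0,-1],
  [0.06,0.25,0,0,-1],
  [0.1,0.45,0,0,-1],
  [0.14,0.65,0,0,-1],
  [0.14,0.77,0,0,-1],
  [0.14,0.8,0,0,-1],
  [0.14,0.8,0,0,-1],
  [0.14,0.8,0.1,0,-1],
  [0.14,0.8,0.3,0,-1],
  [0.14,0.8,0.45,0,-1],
  [0.14,0.8,0.55,0,-1],
  [0.14,0.8,0.55,0,-1],
])

```text
clock: 9.45
eef_pos: [0.5343, 0.0425, 0.2065]
tool_rot: [0.74, 0.672, -0.002, -0.001]
ft_force: [-0.7, 0.6, -2.0]
grip_width: 0.0111
```

```bash
python3 look.py wrist:w5 scene:s5
python3 - <<'E'
from geo import *
Cam('s5').crop(280,115,440,275,4,'s5c',1.6)
E
```

```text
{'clock': 9.45, 'joint_pos': [0.0794, 0.3403, 0.0101, 1.2445, 0.0, 0.1755], 'joint_vel': [0.0004, -0.0158, 0.0489, 0.0269, -0.0009, -0.0012], 'tau': [0.0037, -42.2401, 25.2042, -0.2965, 0.0022, 0.0002], 'eef_pos': [0.5343, 0.0425, 0.2065], 'tool_rot': [0.7402, 0.6723, -0.0015, -0.0012], 'ft_force': [-0.7056, 0.5945, -1.9957], 'ft_torque': [0.0186, -0.033, -0.0114], 'grip_width': 0.0111}
wrist {'fovy': 71.98106463852424, 'cx': 323.6726501233867, 'cy': 200.75238459614332, 'dist': array([0.00856738, 0.        , 0.        , 0.        , 0.        ]), 'eye': array([0.46320749, 0.05038882, 0.32359726]), 'rotation': array([-0.10540817, -0.0946763 ,  0.66555259,  0.73277914])}
scene {'fovy': 43.77749891144314, 'cx': 315.47691550793814, 'cy': 199.786863714224, 'dist': array([-0.04629499,  0.        ,  0.        ,  0.        ,  0.        ]), 'eye': array([ 1.62740638, -0.23345331,  0.92231182]), 'rotation': array([0.35161793, 0.29832779, 0.57955973, 0.67191955])}
```

View pics/w5.png

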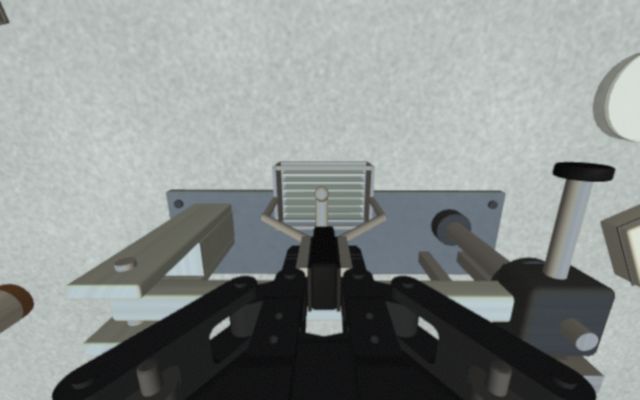

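View pics/s5c.png

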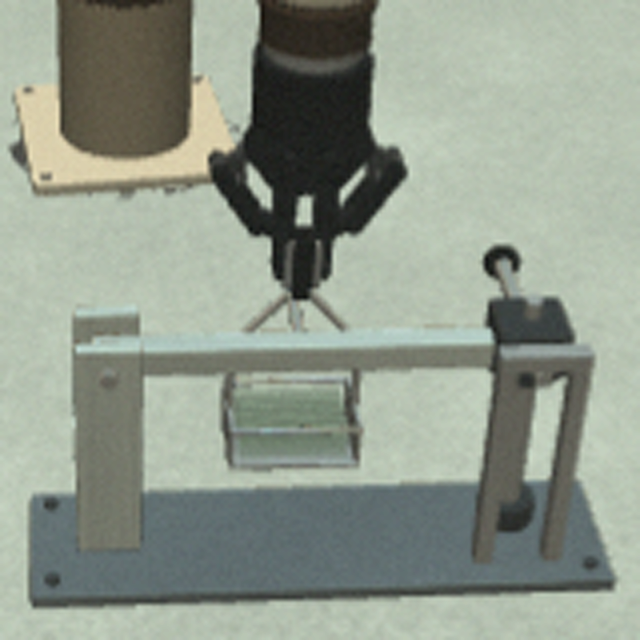

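>>> carry_out([
  [0,0,0.03,0,-1],
  [0,0,0.05,0,-1],
  [0,0,0.07,0,-1],
  [0,0,0.07,0,-1],
])

```text
clock: 9.95
eef_pos: [0.5359, 0.0426, 0.2011]
tool_rot: [0.74, 0.672, -0.0, -0.0]
ft_force: [-1.0, 0.9, -2.0]
grip_width: 0.0115
```

>>> carry_out([
  [0,0,0.01,0,-1],
  [0,0,0.02,0,-1],
  [0,0,0.03,0,-1],
  [0,0,0.03,0,-1],
])

```text
clock: 10.35
eef_pos: [0.536, 0.0426, 0.1982]
tool_rot: [0.74, 0.672, 0.0, -0.0]
ft_force: [0.4, 0.2, -1.4]
grip_width: 0.0111
```

>>> carry_out([
  [0,0,0.01,0,-1],
  [0,0,0.02,0,-1],
  [0,0,0.02,0,-1],
])

```text
clock: 10.65
eef_pos: [0.5362, 0.0426, 0.1977]
tool_rot: [0.74, 0.672, 0.001, 0.0]
ft_force: [-3.0, -0.5, 5.5]
grip_width: 0.0115
```

>>> carry_out([
  [0,0,-0.01,0,-1],
  [0,0,-0.01,0,-0.6],
  [0,0,-0.01,0,-0.5],
  [0,0,-0.01,0,-0.3],
  [0,0,-0.01,0,0],
  [0,0,-0.01,0,0],
  [0,0,-0.01,0,0],
])

```text
clock: 11.35
eef_pos: [0.536, 0.0426, 0.1972]
tool_rot: [0.74, 0.672, -0.0, -0.0]
ft_force: [0.3, -0.1, -0.0]
grip_width: 0.0427
```

```bash
python3 look.py wrist:w6 scene:s6
python3 - <<'E'
from geo import *
Cam('s6').crop(280,115,440,275,4,'s6c',1.6)
E
```

```text
{'clock': 11.35, 'joint_pos': [0.0793, 0.3467, -0.0056, 1.2186, 0.0, 0.1754], 'joint_vel': [-0.0004, 0.0002, 0.0005, 0.0008, -0.0003, -0.0001], 'tau': [0.0009, -41.4819, 24.4494, 0.001, -0.0001, -0.0], 'eef_pos': [0.536, 0.0426, 0.1972], 'tool_rot': [0.7403, 0.6723, -0.0001, -0.0], 'ft_force': [0.3139, -0.087, -0.0331], 'ft_torque': [0.0006, 0.0774, -0.0391], 'grip_width': 0.0427}
wrist {'fovy': 71.98106463852424, 'cx': 323.6726501233867, 'cy': 200.75238459614332, 'dist': array([0.00856738, 0.        , 0.        , 0.        , 0.        ]), 'eye': array([0.46442294, 0.05044926, 0.31405911]), 'rotation': array([-0.1065399 , -0.09611858,  0.66533065,  0.73262923])}
scene {'fovy': 43.77749891144314, 'cx': 315.47691550793814, 'cy': 199.786863714224, 'dist': array([-0.04629499,  0.        ,  0.        ,  0.        ,  0.        ]), 'eye': array([ 1.62740638, -0.23345331,  0.92231182]), 'rotation': array([0.35161793, 0.29832779, 0.57955973, 0.67191955])}
```

View pics/w6.png

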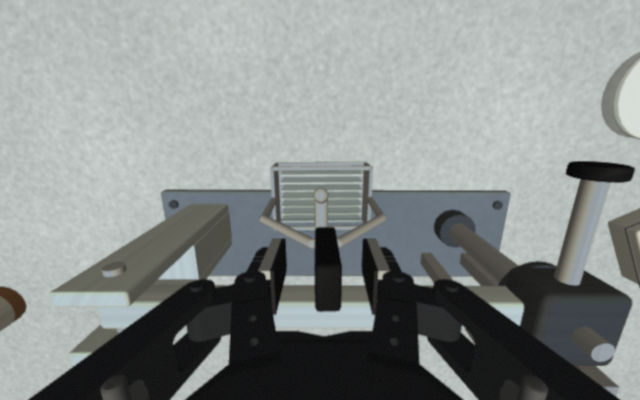

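View pics/s6c.png

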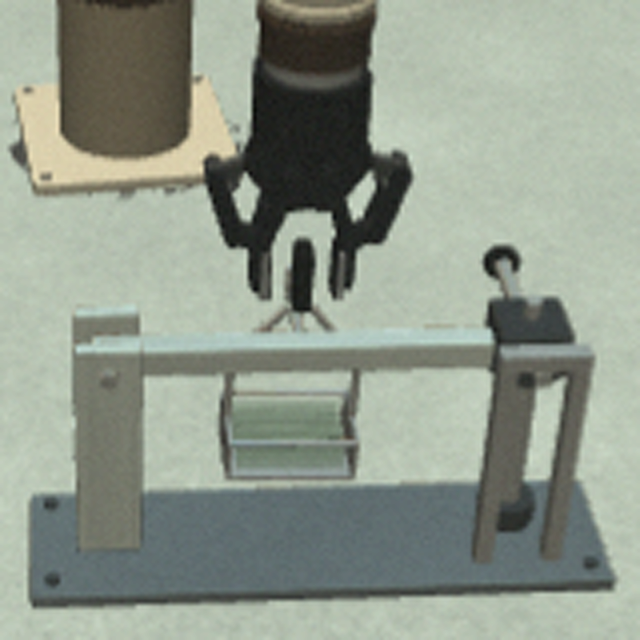

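>>> carry_out([
  [0,0,-0.05,0,0],
  [0,0,-0.2,0,0],
  [0,0,-0.4,0,0],
  [0,0,-0.6,0,0],
  [0,0,-0.8,0,0],
  [0.1,0,-0.8,0,0],
  [0.4,-0.1,-0.8,0,0.5],
  [0.7,-0.13,-0.8,0,0.5],
  [1,-0.13,-0.8,0,0.5],
  [1,-0.13,-0.8,0,0.5],
])

```text
clock: 12.45
eef_pos: [0.5323, 0.147, 0.2763]
tool_rot: [0.739, 0.674, 0.0, -0.001]
ft_force: [0.4, -0.8, -0.7]
grip_width: 0.0641
```

>>> carry_out([
  [0.2,0,0,0,0.5],
  [0.45,0,0,0,0.5],
  [0.49,0,0,0,0.5],
  [0.49,0,0,0,0.5],
  [0.49,0,0,0,0.5],
])

```text
clock: 12.95
eef_pos: [0.5371, 0.1914, 0.2769]
tool_rot: [0.74, 0.672, -0.001, 0.0]
ft_force: [0.2, 0.0, 0.3]
grip_width: 0.0644
```

```bash
python3 look.py wrist:w7 scene:s7
python3 - <<'E'
from geo import *
Cam('s7').crop(280,115,440,275,4,'s7c',1.6)
E
```

```text
{'clock': 12.95, 'joint_pos': [0.3425, 0.3766, 0.2472, 1.4424, -0.0005, 0.4391], 'joint_vel': [-0.0116, -0.0048, -0.0014, -0.0002, 0.0052, 0.0025], 'tau': [0.4454, -43.9333, 25.7455, -0.0197, 0.0218, -0.0004], 'eef_pos': [0.5371, 0.1914, 0.2769], 'tool_rot': [0.7404, 0.6721, -0.0006, 0.0], 'ft_force': [0.1616, 0.0042, 0.3254], 'ft_torque': [-0.0158, -0.0517, 0.0214], 'grip_width': 0.0644}
wrist {'fovy': 71.98106463852424, 'cx': 323.6726501233867, 'cy': 200.75238459614332, 'dist': array([0.00856738, 0.        , 0.        , 0.        , 0.        ]), 'eye': array([0.46564589, 0.19934714, 0.39382331]), 'rotation': array([-0.10664955, -0.09558164,  0.66522249,  0.73278173])}
scene {'fovy': 43.77749891144314, 'cx': 315.47691550793814, 'cy': 199.786863714224, 'dist': array([-0.04629499,  0.        ,  0.        ,  0.        ,  0.        ]), 'eye': array([ 1.62740638, -0.23345331,  0.92231182]), 'rotation': array([0.35161793, 0.29832779, 0.57955973, 0.67191955])}
```

View pics/w7.png

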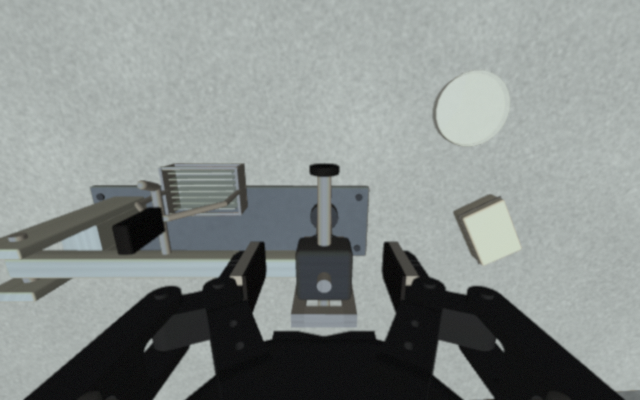

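View pics/s7c.png

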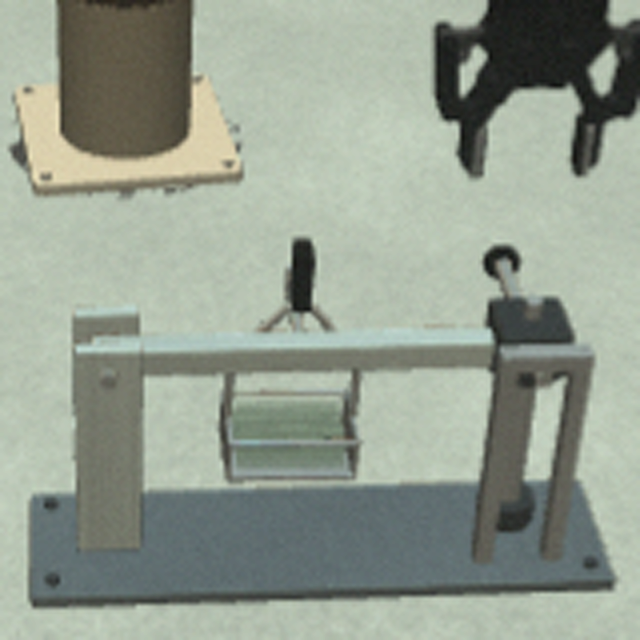

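Run:
```python
from geo import *
np.set_printoptions(precision=4,suppress=True)
w=Cam('w7')
a,b=w.onz((324,245),.166),w.onz((324,176),.166); print(a,b,np.linalg.norm(a-b))
```

```text
[0.5742 0.1887 0.166 ] [0.5111 0.1948 0.166 ] 0.06347096332076932
```

>>> carry_out([
  [0.01,0.02,0.2,0,0.5],
  [0.01,0.02,0.5,0,0.5],
  [0.01,0.02,0.8,0,0.3],
  [0.01,0.02,1,0,0.2],
  [0.01,0.02,1,0,0.1],
  [0.01,0.02,1,0,0],
])

```text
clock: 13.65
eef_pos: [0.5396, 0.1923, 0.1777]
tool_rot: [0.741, 0.672, -0.0, 0.0]
ft_force: [-0.2, -0.4, 1.4]
grip_width: 0.0426
```

>>> carry_out([
  [0,0,0.05,0,-0.2],
  [0,0,0.09,0,-0.4],
  [0,0,0.09,0,-0.4],
  [0,0,0.09,0,-1],
  [0,0,0.09,0,-1],
  [0,0,0.09,0,-1],
  [0,0,0.09,0,-1],
  [0,0,0.09,0,-1],
])

```text
clock: 14.45
eef_pos: [0.5394, 0.1914, 0.1688]
tool_rot: [0.741, 0.672, -0.001, 0.001]
ft_force: [-0.3, -5.0, 2.6]
grip_width: 0.0098
```

```bash
python3 look.py wrist:w8
```

```text
{'clock': 14.45, 'joint_pos': [0.3425, 0.433, 0.0474, 1.1861, -0.0031, 0.4397], 'joint_vel': [0.0001, -0.0023, 0.0013, -0.0009, 0.0013, -0.0014], 'tau': [2.5679, -44.1302, 24.7023, -0.9947, 1.2867, -0.0112], 'eef_pos': [0.5394, 0.1914, 0.1688], 'tool_rot': [0.7406, 0.6719, -0.001, 0.0013], 'ft_force': [-0.3184, -4.9932, 2.5744], 'ft_torque': [-1.0029, 0.1821, -0.0116], 'grip_width': 0.0098}
wrist {'fovy': 71.98106463852424, 'cx': 323.6726501233867, 'cy': 200.75238459614332, 'dist': array([0.00856738, 0.        , 0.        , 0.        , 0.        ]), 'eye': array([0.46778117, 0.19966312, 0.28555876]), 'rotation': array([-0.10787476, -0.09510593,  0.66506045,  0.73281137])}
```

View pics/w8.png

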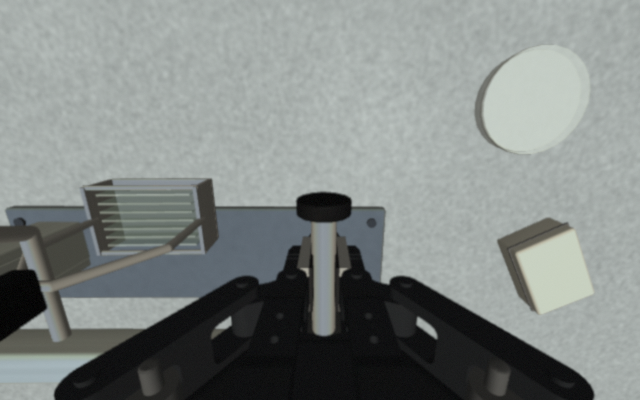

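>>> carry_out([
  [0,-0.03,0,0,-1],
  [0,-0.06,0,0,-1],
  [0,-0.09,0,0,-1],
  [0,-0.12,0,0,-1],
  [0,-0.15,0,0,-1],
  [0,-0.17,0,0,-1],
  [0,-0.17,0,0,-1],
  [0,-0.17,0,0,-1],
])

```text
clock: 15.3
eef_pos: [0.5254, 0.1928, 0.1689]
tool_rot: [0.741, 0.672, 0.001, 0.003]
ft_force: [7.2, -5.9, -2.8]
grip_width: 0.0101
```

```bash
python3 look.py wrist:w9 scene:s9
```

```text
{'clock': 15.3, 'joint_pos': [0.3545, 0.405, 0.0043, 1.1656, -0.0057, 0.4526], 'joint_vel': [-0.0015, 0.001, 0.0022, -0.0014, -0.0013, 0.0009], 'tau': [4.521, -45.0781, 22.5803, 1.7106, 2.2523, 0.0432], 'eef_pos': [0.5254, 0.1928, 0.1689], 'tool_rot': [0.7409, 0.6716, 0.001, 0.0035], 'ft_force': [7.2271, -5.8636, -2.7516], 'ft_torque': [-1.1896, -1.3902, -0.0073], 'grip_width': 0.0101}
wrist {'fovy': 71.98106463852424, 'cx': 323.6726501233867, 'cy': 200.75238459614332, 'dist': array([0.00856738, 0.        , 0.        , 0.        , 0.        ]), 'eye': array([0.45308145, 0.20119347, 0.28524592]), 'rotation': array([-0.11011699, -0.0970927 ,  0.6644725 ,  0.73275067])}
scene {'fovy': 43.77749891144314, 'cx': 315.47691550793814, 'cy': 199.786863714224, 'dist': array([-0.04629499,  0.        ,  0.        ,  0.        ,  0.        ]), 'eye': array([ 1.62740638, -0.23345331,  0.92231182]), 'rotation': array([0.35161793, 0.29832779, 0.57955973, 0.67191955])}
```

View pics/w9.png

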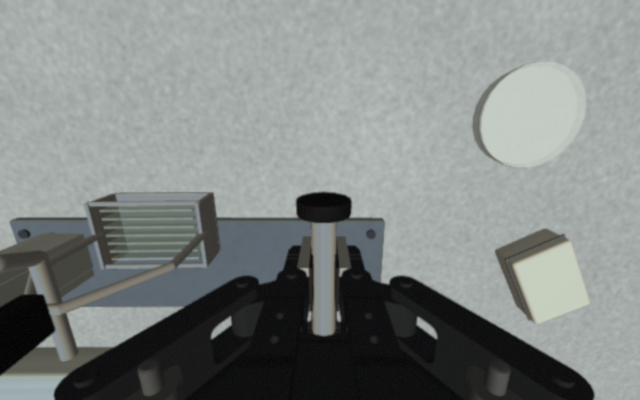

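>>> carry_out([
  [0,-0.01,0,0,-1],
  [0,-0.02,0,0,-1],
  [0,-0.03,0,0,-1],
  [0,-0.03,0,0,-1],
  [0,-0.03,0,0,-1],
])

```text
clock: 15.9
eef_pos: [0.5227, 0.193, 0.1689]
tool_rot: [0.741, 0.672, 0.001, 0.004]
ft_force: [8.2, -5.9, -2.8]
grip_width: 0.0101
```

>>> carry_out([
  [0,0,-0.03,0,-1],
  [0,0,-0.056,0,-1],
  [0,0,-0.08,0,-1],
  [-0.005,0,-0.11,0,-1],
  [-0.005,0,-0.11,0,-1],
])

```text
clock: 16.4
eef_pos: [0.5225, 0.1926, 0.1795]
tool_rot: [0.741, 0.671, 0.001, 0.003]
ft_force: [9.0, -5.4, -5.4]
grip_width: 0.0099
```

```bash
python3 look.py scene:s10
python3 - <<'E'
from geo import *
Cam('s10').crop(280,115,440,275,4,'s10c',1.6)
E
```

```text
{'clock': 16.4, 'joint_pos': [0.3558, 0.3921, 0.0138, 1.1881, -0.0052, 0.4541], 'joint_vel': [0.0011, 0.0029, -0.0043, -0.0055, 0.0031, -0.0007], 'tau': [4.4966, -46.479, 23.5423, 2.2223, 2.0465, 0.0293], 'eef_pos': [0.5225, 0.1926, 0.1795], 'tool_rot': [0.741, 0.6715, 0.0011, 0.0032], 'ft_force': [9.0057, -5.4327, -5.4428], 'ft_torque': [-0.8783, -1.5432, 0.0521], 'grip_width': 0.0099}
scene {'fovy': 43.77749891144314, 'cx': 315.47691550793814, 'cy': 199.786863714224, 'dist': array([-0.04629499,  0.        ,  0.        ,  0.        ,  0.        ]), 'eye': array([ 1.62740638, -0.23345331,  0.92231182]), 'rotation': array([0.35161793, 0.29832779, 0.57955973, 0.67191955])}
```

View pics/s10c.png

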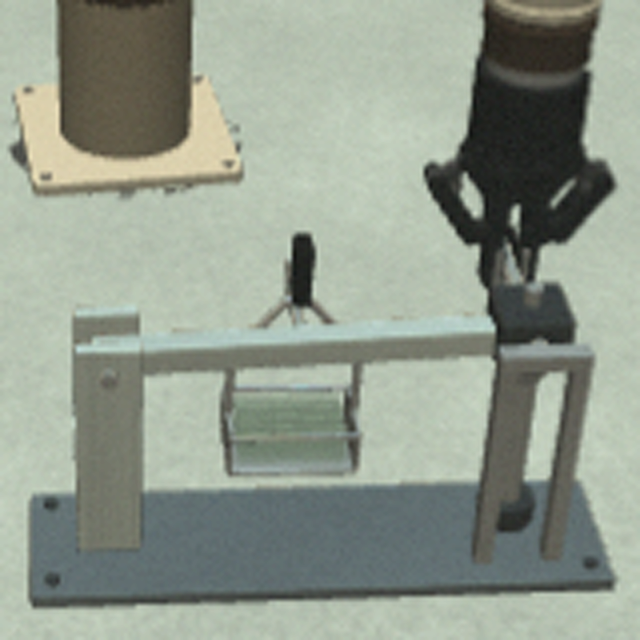

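>>> carry_out([
  [-0.005,0,-0.056,0,-1],
  [-0.01,0,-0.112,0,-1],
  [-0.015,0,-0.168,0,-1],
  [-0.022,0,-0.223,0,-1],
  [-0.03,0,-0.279,0,-1],
  [-0.04,0,-0.334,0,-1],
  [-0.05,0,-0.389,0,-1],
  [-0.063,0,-0.444,0,-1],
  [-0.076,0,-0.499,0,-1],
  [-0.09,0,-0.554,0,-1],
  [-0.105,0,-0.608,0,-1],
  [-0.12,0,-0.662,0,-1],
  [-0.138,0,-0.715,0,-1],
  [-0.156,0,-0.769,0,-1],
  [-0.175,0,-0.822,0,-1],
  [-0.175,0,-0.822,0,-1],
])

```text
clock: 18.05
eef_pos: [0.5206, 0.1758, 0.2617]
tool_rot: [0.741, 0.672, 0.001, 0.003]
ft_force: [8.2, -3.3, -7.2]
grip_width: 0.0104
```

>>> carry_out([
  [-0.02,0,-0.052,0,-1],
  [-0.04,0,-0.105,0,-1],
  [-0.061,0,-0.156,0,-1],
  [-0.083,0,-0.208,0,-1],
  [-0.083,0,-0.208,0,-1],
  [-0.083,0,-0.208,0,-1],
  [-0.083,0,-0.208,0,-1],
  [-0.083,0,-0.208,0,-1],
  [-0.083,0,-0.208,0,-1],
])

```text
clock: 18.95
eef_pos: [0.5197, 0.1677, 0.2819]
tool_rot: [0.741, 0.672, 0.001, 0.002]
ft_force: [8.4, -3.7, -6.3]
grip_width: 0.0101
```

```bash
python3 look.py scene:s11 wrist:w11
python3 - <<'E'
from geo import *
Cam('s11').crop(280,95,440,275,4,'s11c',1.6)
E
```

```text
{'clock': 18.95, 'joint_pos': [0.314, 0.3216, 0.1809, 1.4262, -0.0037, 0.4118], 'joint_vel': [0.001, -0.0003, 0.001, 0.0008, 0.0009, -0.0001], 'tau': [3.064, -45.2644, 25.1028, 2.6752, 1.489, -0.0869], 'eef_pos': [0.5197, 0.1677, 0.2819], 'tool_rot': [0.7408, 0.6717, 0.001, 0.0025], 'ft_force': [8.4496, -3.6665, -6.2991], 'ft_torque': [-0.5779, -1.6442, -0.1152], 'grip_width': 0.0101}
scene {'fovy': 43.77749891144314, 'cx': 315.47691550793814, 'cy': 199.786863714224, 'dist': array([-0.04629499,  0.        ,  0.        ,  0.        ,  0.        ]), 'eye': array([ 1.62740638, -0.23345331,  0.92231182]), 'rotation': array([0.35161793, 0.29832779, 0.57955973, 0.67191955])}
wrist {'fovy': 71.98106463852424, 'cx': 323.6726501233867, 'cy': 200.75238459614332, 'dist': array([0.00856738, 0.        , 0.        , 0.        , 0.        ]), 'eye': array([0.44750958, 0.17593851, 0.39833834]), 'rotation': array([-0.10908958, -0.09711123,  0.66458706,  0.732798  ])}
```

View pics/s11c.png

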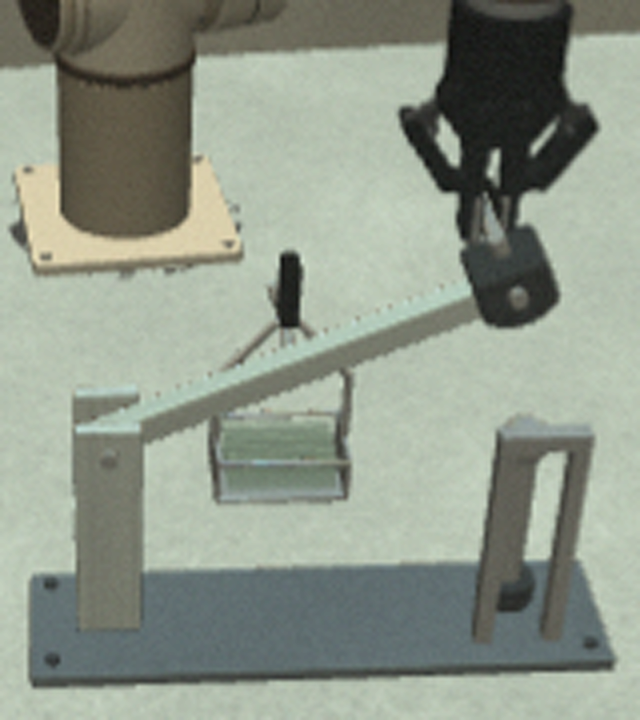

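View pics/w11.png

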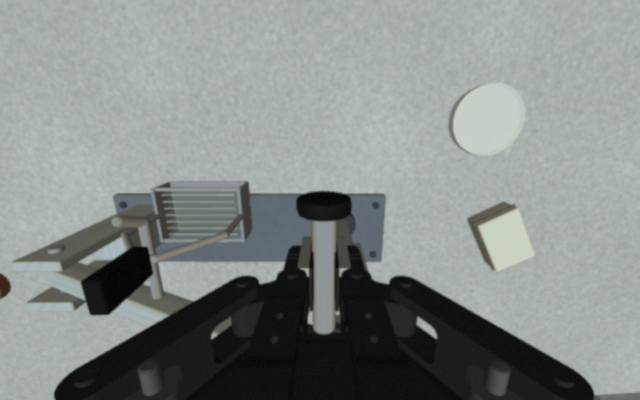

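>>> carry_out([
  [0,0,0,0,-1],
  [0,0,0,0,-1],
  [0,0,0,0,-1],
  [0,0,0,0,-1],
  [0,0,0,0,-1],
  [0,0,0,0,-1],
  [0,0,0,0,-1],
  [0,0,0,0,-1],
  [0,0,0,0,-1],
  [0,0,0,0,-1],
  [0,0,0,0,-1],
  [0,0,0,0,-1],
  [0,0,0,0,-1],
  [0,0,0,0,-1],
  [0,0,0,0,-1],
])

```text
clock: 20.55
eef_pos: [0.5196, 0.1677, 0.2819]
tool_rot: [0.741, 0.672, 0.001, 0.002]
ft_force: [8.4, -3.2, -6.1]
grip_width: 0.0105
```

```bash
python3 look.py scene:s12 wrist:w12
python3 - <<'E'
from geo import *
for a,b in [('s11','s12'),('w11','w12')]:
  d=cv2.absdiff(cv2.GaussianBlur(Cam(a).im,(3,3),0),cv2.GaussianBlur(Cam(b).im,(3,3),0)).max(2); print(a,d.max(),(d>25).sum(),np.argwhere(d>25).mean(0) if (d>25).any() else '')
E
```

```text
{'clock': 20.55, 'joint_pos': [0.314, 0.3215, 0.1809, 1.4262, -0.0037, 0.4118], 'joint_vel': [0.0014, 0.0008, 0.0009, -0.0003, 0.0015, -0.0004], 'tau': [3.069, -45.2621, 25.1028, 2.6754, 1.4897, -0.0873], 'eef_pos': [0.5196, 0.1677, 0.2819], 'tool_rot': [0.7408, 0.6717, 0.001, 0.0025], 'ft_force': [8.4297, -3.1894, -6.0859], 'ft_torque': [-0.5312, -1.6411, -0.1236], 'grip_width': 0.0105}
scene {'fovy': 43.77749891144314, 'cx': 315.47691550793814, 'cy': 199.786863714224, 'dist': array([-0.04629499,  0.        ,  0.        ,  0.        ,  0.        ]), 'eye': array([ 1.62740638, -0.23345331,  0.92231182]), 'rotation': array([0.35161793, 0.29832779, 0.57955973, 0.67191955])}
wrist {'fovy': 71.98106463852424, 'cx': 323.6726501233867, 'cy': 200.75238459614332, 'dist': array([0.00856738, 0.        , 0.        , 0.        , 0.        ]), 'eye': array([0.44750913, 0.17594197, 0.39833258]), 'rotation': array([-0.10908782, -0.09710524,  0.66459044,  0.73279599])}
s11 12 0 
w11 14 0
```

Between pictures 1.6 s apart nothing moved, so everything is still and I am handing the job in.

```bash
python3 -c "
from workcell import order
print(order.job_done())"
```

```text
the job is handed in; nothing more can be done
None
```

The job is handed in at about 20.6 s of the 51 s allowed. The arm is still holding the lift arm raised, with the rack hanging on the hook; no verdict was reported.

- **Rack:** I picked the smallest of the three look-alike racks (measured about 57 x 92 mm). I hung its handle on the hook with the arm down and let go. Pictures after letting go showed it hanging upright and clear of the fingers.
- **Latch and lift:** I pulled the latch rod about 16 mm, judged from the tool's travel and a pull of about 8 N, so past the 13 mm needed. I then raised the arm along its arc, still gripping the rod.
- **Last checks:** The tool has risen 113 mm, which puts the arm at about 0.42 rad. The load on the tool is about 6 N downward. Two pairs of pictures 1.6 s apart showed no motion. The rack looks nearly upright, though I did not measure its tilt.
- **Other objects:** I went nowhere near the bottle, slide box and petri dish, and they look unmoved in the pictures, but I did not re-measure their positions.
- **Disagreement:** Taking the centre of the base plate as the stand's origin put the arm's line about 12–15 mm off from where I measured it directly. I used the direct measurements of the hook, coupler and rod, which agreed with each other to within a few mm.

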